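Pop a charged battery pack out of the charger and trap it

ROBOT

A 6-joint arm with a two-finger parallel gripper is mounted at the origin on the work surface. World frame = base frame: x ahead of the robot, y to its left, z up, the work surface at z = 0. Lengths are in m, angles in degrees, forces in N, time in s.
With the tool pointing down it reaches from about 0.3 to 0.75 m from the base axis. Payload 8.5 kg.
Tool frame: the origin (TCP) lies between the finger pads; the fingertips stand 17 mm ahead of it and the grasp point (between the pads) lies 2 mm behind it; z points along the fingers, y is the direction in which the jaws open and shut (so a half turn about z gives the same grasp; the last joint's range is limited). The gripper opens to 85 mm and grips with 20 to 120 N. Pads are 22 mm wide; open, the fingers measure 114 mm over their backs; the gripper's body (76 mm by 85 mm) begins 54 mm behind the grasp point. The pads swing forward as they close: fully open they stand 13 mm farther back than shut.
Start: joints at [64.326, 21.807, 74.336, -0, 83.858, -12.336], TCP at [0.127, 0.535, 0.248] pointing down, gripper open.
Joint ranges: [-178.18, 178.18], [-50.72, 133.34], [12.68, 142.11], [-81.47, 261.47], [9.98, 163.14], [-165.26, 165.26]. Speed limits (degrees/s): [136.94, 136.94, 180, 180, 180, 180].

INTERFACE

Orientations are given as a 3x3 rotation matrix whose columns are the frame's x, y, z axes.
In Python, from rig import readout, eyes, env gives the robot as it stands.
- The arm moves only by the tool arm_command, never from a script. Its argument "rows" is text: rows parted by semicolons, each of 7 numbers parted by spaces: the closure, from 0 (fully open) to 1 (shut), then the shift along the tool's x, y, z in mm, then the turn, a rotation vector about the tool's x, y, z in degrees. In form: grip dx dy dz rx ry rz; .... A call has 1 to 5 rows; each row shifts and turns the commanded pose from where the row before left it, along the tool's axes as they then stand; what a row does not reach is not made up. A row lasts 1/12 s, in which the tool goes at most 41.7 mm and 7.16 degrees, less where a joint would pass 70% of its speed; a pose out of reach is approached as far as the arm can. A call with a gripper value outside its range is refused whole. The fingers move at their own pace and stop on an object; "squeeze" is the grip in N (left out, the last holds). Time passes only in rows, so rows that do not move let the fingers close. It gives the time, the measured TCP pose, the force and the opening at its end, in the units of the state.
- readout.observe(): the state, without advancing time (a new reading comes with each control period).
- eyes.get_image(name): name is "scene" or "side" or "wrist"; returns the picture (384x512x3 uint8, red, green, blue); there is no depth.
- eyes.camera_model(name): a dict with "mtx" (3x3 intrinsics, pixels), "view" (4x4, takes a point from world to camera coordinates). Camera axes: x right, y up, looking along -z (the intrinsics and any distortion apply to the point x, -y, -z); pixel columns grow to the right and rows downward; lengths in m; the calibration is good to about 2 mm. A picture is of the moment at which its call begins: read the wrist's pose just before it. camera_model takes no time and is no camera call; for the wrist camera it gives the pose at the moment of the call.
- env.close_job(): hands the job in, once; it reports no verdict.
The state is a dict: "time_s": time; "q": joint angles; "qvel": joint speeds; "joint_efforts": joint torques, N m; "position": TCP position; "tool_rot": TCP orientation; "ft_force": force on the tool from outside, world axes, zero at the start; "wrist_torque": the same for the moment, N m; "grip_width": finger opening in m.
Only numpy, scipy, OpenCV 4.12 (cv2) and the standard library are available. Lean on these libraries where they do the work, as an engineer would, in place of code of your own. Each camera call takes 0.05 s, during which the arm holds its last target. There are 200 camera calls.

TASK

The battery pack whose gauge shows four green bars is fully charged: with one fingertip press down the red release key beside its bay, so that the spring ejector pops it loose, and trap it with the other finger before it slides off the ramp. Do not lift the pack, leave the other pack docked with its own key alone, and do not disturb the things around. Finish while still holding: one finger keeps the key down and the pack rests still against the other finger, on the ramp.

Things in the scene. Friction and masses are not known exactly. Their poses are not given: they have to be found in the camera images.
- dock: Black twin-bay battery charger, fixed to the bench, 219 mm deep (x), 212 mm wide (y), 105 mm high at its back. Origin: centre of its underside; x points to its back (up the ramps), y to its left, z up. Two ramps side by side, centre lines at y = +36 mm (left bay) and -36 mm (right bay), fall by 12 degrees (0.21 rad) towards -x and end open at x = -110 mm. Docked packs sit at their upper ends, in slide rails.
- ramp_left (a point): Point on the left ramp's floor, on its centre line, at the foot of the docked pack's front face: x = -22, y = +36, z = 30 mm in the charger's frame. From here the bare ramp runs 90 mm down to the front edge (z = 11 mm), 58 mm wide between guides 9 mm high. A steel latch tooth here (6 mm long, 22 mm wide, 4.5 mm high) holds the pack and sinks with the key.
- ramp_right (a point): The same for the right ramp, at y = -36 mm.
- pack_full: Charged pack, in the left or right bay: blue and black, 90 mm long (x), 48 mm wide over a 56 mm wide, 10.5 mm high foot, 42 mm high, 0.22 to 0.37 kg; four green bars lit on top. Origin: centre of its underside; x points up the ramp, z square to the ramp; the front face is 45 mm from the origin towards -x. Docked origin in the charger's frame: x = +22, y = +36 or -36, z = +39 mm.
- pack_low: The other battery pack, same shape, size and axes, one red bar lit and three dark, in the other bay. It stays docked.
- ejector_left: Orange spring pusher behind the left bay's pack (origin at the charger's origin when back). It presses the docked pack forward with 4.5 N, follows it for 35 mm (3 N after 20 mm). Freed, the pack shoots out in a fraction of a second and slides off the ramp by itself: the trapping finger must already stand in its way, a little clear of it, when the key goes down.
- ejector_right: The same for the right bay.
- key_left: Red release key of the left bay, outside it; cap 32 mm (x) by 26 mm (y). Origin: centre of its level top, x = -59, y = +87, z = +45 mm in the charger's frame: 51 mm sideways from the bay's centre line, 38 mm in front of the docked pack's face. Goes down 8 mm, lets the pack go at 4.5 mm, takes about 5 N, springs back. A finger level with the pressed key hangs 15 mm over the ramp, 27 mm below the pack's top.
- key_right: The same for the right bay's key, at y = -87 mm.
- nail_jar: Clear glass spice jar of nails, 49 mm across, 94 mm high, origin under its centre. Bystander.
- bucket_lid: Blue plastic bucket lid lying flat, 228 mm across, 12 mm high. Bystander.
- spirit_level: Silver aluminium spirit level standing on its edge, 400 mm long (y), 50 mm high, behind the charger. Bystander.
- tape_measure: Yellow and black tape measure, 30 by 62 by 59 mm. Bystander.
- screwdriver: Screwdriver lying on the bench. Bystander.
- sanding_block: Sanding block, 110 by 68 by 36 mm. Bystander.
- spanner: Steel spanner lying on the bench. Bystander.

How it is judged (in metres and radians):
On the way:
1. the release key beside the charged pack's bay is pressed down by a finger (((y of pack_full in the frame of dock above 0 m and z of key_left in the frame of dock below 0.04 m and contact force between the fingers and key_left above 0.5 N) or (y of pack_full in the frame of dock below 0 m and z of key_right in the frame of dock below 0.04 m and contact force between the fingers and key_right above 0.5 N))), for 0.1 s.
At the end, for the whole second after the job is handed in: The charged pack has come 3 to 76 mm out of its docked place, still lies flat on its ramp, is at rest and bears on a finger with more than 0.5 N, while a finger still holds its bay's key down (more than 5 mm); the other pack is docked (within 5 mm) and its key up (((y of pack_full in the frame of dock above 0 m and z of key_left in the frame of dock below 0.04 m and contact force between the fingers and key_left above 0.5 N and z of key_right in the frame of dock above 0.043 m) or (y of pack_full in the frame of dock below 0 m and z of key_right in the frame of dock below 0.04 m and contact force between the fingers and key_right above 0.5 N and z of key_left in the frame of dock above 0.043 m)) and contact force between the fingers and pack_full above 0.5 N and x of pack_full in the frame of dock between -0.054 and 0.019 m and z of pack_full in the frame of dock below 0.0454 m and angle between pack_full's own z axis and vertical below 0.3 rad and linear speed of pack_full below 0.01 m/s and distance of pack_low from where it was at the start of the episode below 0.005 m); the arm keeps its last pose, push and grip.
It fails at once if the charged pack slides off its ramp (runs out more than 78 mm) (x of pack_full in the frame of dock below -0.056 m).
It fails at once if the charged pack is lifted (12 mm) or tipped up (z of pack_full in the frame of dock above 0.0514 m or angle between pack_full's own z axis and vertical above 0.5 rad).
It fails at once if the other pack is moved (8 mm) (distance of pack_low from where it was at the start of the episode above 0.008 m).
It fails at once if the other bay's key is pressed (3 mm) ((y of pack_full in the frame of dock above 0 m and z of key_right in the frame of dock below 0.042 m) or (y of pack_full in the frame of dock below 0 m and z of key_left in the frame of dock below 0.042 m)).
It fails at once if one of the things around the charger is disturbed (moved 20 mm) (distance of any of nail_jar, bucket_lid, spirit_level, tape_measure, screwdriver, spanner, sanding_block from where it was at the start of the episode above 0.02 m).
It also fails if it takes over 32 s, if anything falls off the work surface, if the arm or the gripper's body presses on something with over 40 N, if the wrist force passes 120 N, or if a joint passes its speed limit or range.

## Working session

There is one attempt and no reset: what is moved stays moved. The work goes in short steps, Python scripts to look and compute and a tool call to move; the robot and the scene stay as the last step left them, time stands still between calls to the robot, and variables do not carry over. Pictures are saved under pics/ and viewed, about 8 in all and at most 12, crops included, and the job is handed in when it is done.

Besides the shell and the picture viewer there is one more tool, called after "Request:" as name(argument=value, ...) on one line, values as JSON. arm_command: Moves the arm, as the interface text tells. Its arguments: {"type":"object","properties":{"rows":{"type":"string"},"squeeze":{"type":"number"}},"required":["rows"]}

```bash
mkdir -p pics; ls; python3 - <<'E'
from rig import readout, eyes, env
import cv2, numpy as np
ims=[eyes.get_image(n) for n in("scene","side","wrist")]
for n,i in zip(("scene","side","wrist"),ims):
    cv2.imwrite(f"pics/{n}0.png",i[:,:,::-1])
    m=eyes.camera_model(n); print(n,{k:np.round(v,4).tolist() if hasattr(v,'shape') else v for k,v in m.items()})
print(readout.observe())
E
```

```text
pics
scene {'mtx': [[366.6698, 0.0, 254.0917], [0.0, 366.6698, 190.044], [0.0, 0.0, 1.0]], 'view': [[0.2389, 0.9708, 0.021, -0.2128], [-0.6907, 0.1547, 0.7064, 0.3599], [0.6825, -0.1833, 0.7075, -1.5856], [0.0, 0.0, 0.0, 1.0]]}
side {'mtx': [[355.325, 0.0, 249.1488], [0.0, 355.325, 189.0497], [0.0, 0.0, 1.0]], 'view': [[-0.9618, -0.2737, 0.0087, 0.5525], [0.2071, -0.7061, 0.6772, -0.1014], [-0.1792, 0.6531, 0.7358, -1.1006], [0.0, 0.0, 0.0, 1.0]]}
wrist {'mtx': [[266.1277, 0.0, 259.3662], [0.0, 266.1277, 192.532], [0.0, 0.0, 1.0]], 'view': [[0.2304, 0.9731, -0.0013, -0.5499], [-0.9284, 0.2194, -0.3, 0.0378], [-0.2916, 0.0703, 0.954, -0.3796], [0.0, 0.0, 0.0, 1.0]]}
{'time_s': 0.15, 'q': array([ 6.43252452e+01,  2.18318177e+01,  7.43706059e+01, -1.32126417e-03,
        8.38587138e+01, -1.23351507e+01]), 'qvel': array([-0.06559701, -0.09701695, -0.18343083,  0.05210138, -0.14052273,
       -0.0332572 ]), 'joint_efforts': array([ 2.55836749e-03, -4.48621023e+01, -2.31343246e+01, -1.22813490e-04,
        3.81444566e-03,  4.60975480e-05]), 'position': array([0.12681111, 0.53497716, 0.24788103]), 'tool_rot': array([[-9.73020152e-01,  2.30719720e-01, -4.41647446e-04],
       [ 2.30720051e-01,  9.73019688e-01, -9.71630948e-04],
       [ 2.05557241e-04, -1.04731341e-03, -9.99999430e-01]]), 'ft_force': array([ 0.11413127, -0.83089985,  0.71002757]), 'wrist_torque': array([ 0.00487478,  0.00094661, -0.00730423]), 'grip_width': 0.08519995721816015}
```

View pics/scene0.png

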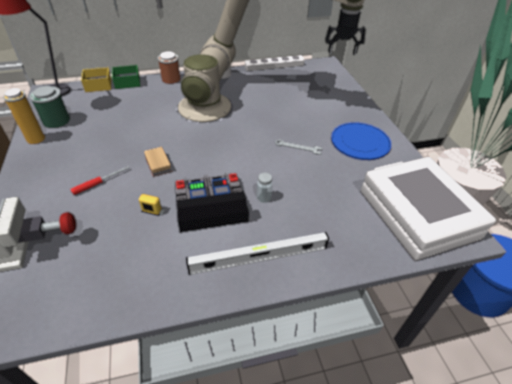

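View pics/side0.png

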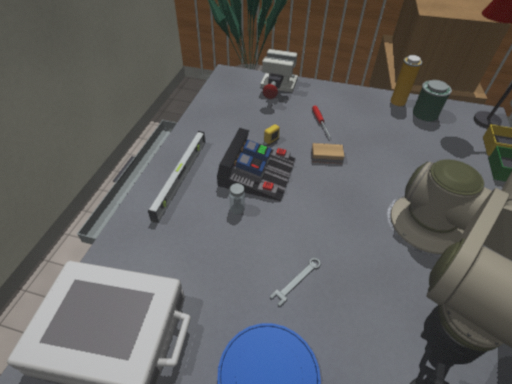

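The dock is seen from behind in the scene view, at about (210,200), and in the side view at about (258,165). The green-bar pack, at (197,186) in scene and (262,150) in side, is in the -y (right) bay. The nail jar stands by the left key. Next I'll locate the red keys.

```bash
cat > h.py <<'E'
import numpy as np, cv2
from rig import eyes, readout
def mask(im,c):
    hsv=cv2.cvtColor(im,cv2.COLOR_RGB2HSV); H,S,V=cv2.split(hsv)
    if c=='r': m=((H<8)|(H>172))&(S>140)&(V>90)
    if c=='g': m=(H>45)&(H<80)&(S>120)&(V>90)
    return m.astype(np.uint8)
def blobs(im,c,box,amin=4):
    m=mask(im,c); x0,y0,x1,y1=box; z=np.zeros_like(m); z[y0:y1,x0:x1]=m[y0:y1,x0:x1]
    n,_,st,ce=cv2.connectedComponentsWithStats(z)
    return [(ce[i].round(2).tolist(),st[i].tolist()) for i in range(1,n) if st[i][4]>=amin]
def ray(M,uv):
    K,V=np.array(M['mtx']),np.array(M['view']); R,t=V[:3,:3],V[:3,3]
    d=np.linalg.inv(K)@[uv[0],uv[1],1]; d=R.T@(d*[1,-1,-1]); return -R.T@t,d/np.linalg.norm(d)
def onplane(M,uv,z):
    o,d=ray(M,uv); return o+d*(z-o[2])/d[2]
def tri(M1,a,M2,b):
    o1,d1=ray(M1,a);o2,d2=ray(M2,b)
    s=np.linalg.lstsq(np.c_[d1,-d2],o2-o1,rcond=None)[0]
    p,q=o1+s[0]*d1,o2+s[1]*d2; return (p+q)/2,np.linalg.norm(p-q)
def proj(M,p):
    K,V=np.array(M['mtx']),np.array(M['view']); c=V[:3,:3]@p+V[:3,3]; u=K@(c*[1,-1,-1]); return u[:2]/u[2]
E
python3 - <<'E'
from h import *
ca={}
for n,box in(("scene",(165,165,260,240)),("side",(210,120,305,205))):
    im=cv2.imread(f"pics/{n}0.png")[:,:,::-1].copy()
    for c in 'rg':
        for b in blobs(im,c,box,3): print(n,c,b, onplane(eyes.camera_model(n),b[0],.045).round(3))
    x0,y0,x1,y1=box; ca[n]=cv2.resize(im[y0:y1,x0:x1],(400,int(400*(y1-y0)/(x1-x0))),interpolation=cv2.INTER_CUBIC)
h=min(a.shape[0] for a in ca.values())
cv2.imwrite("pics/c1.png",np.hstack([a[:h] for a in ca.values()])[:,:,::-1])
E
```

```text
scene r ([233.02, 177.2], [229, 174, 9, 7, 49]) [0.51  0.021 0.045]
scene r ([179.88, 184.16], [176, 181, 9, 8, 58]) [ 0.506 -0.152  0.045]
scene r ([223.88, 181.75], [222, 180, 5, 5, 16]) [ 0.525 -0.012  0.045]
scene g ([196.32, 185.51], [190, 183, 14, 6, 72]) [ 0.523 -0.102  0.045]
side r ([280.79, 151.21], [277, 149, 9, 6, 38]) [ 0.5   -0.142  0.045]
side r ([254.43, 165.64], [252, 164, 6, 4, 14]) [ 0.569 -0.045  0.045]
side r ([267.81, 185.29], [263, 182, 10, 7, 52]) [0.504 0.03  0.045]
side g ([261.79, 149.11], [258, 145, 9, 9, 57]) [ 0.567 -0.134  0.045]
```

View pics/c1.png

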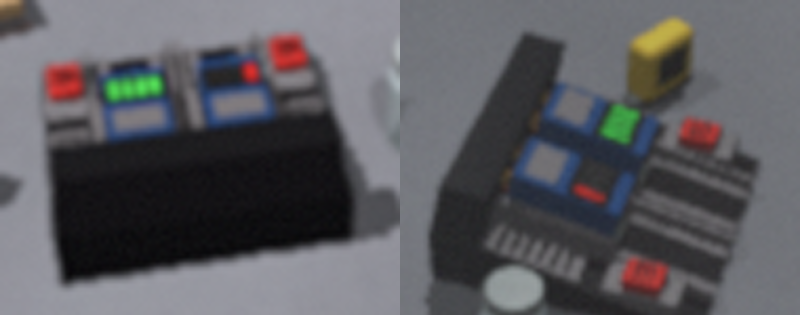

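```bash
python3 - <<'E'
from h import *
S,D=eyes.camera_model("scene"),eyes.camera_model("side")
kl,e1=tri(S,(233.02,177.2),D,(267.81,185.29)); kr,e2=tri(S,(179.88,184.16),D,(280.79,151.21))
g,e3=tri(S,(196.32,185.51),D,(261.79,149.11)); r,e4=tri(S,(223.88,181.75),D,(254.43,165.64))
print(kl.round(4),e1,kr.round(4),e2,np.linalg.norm(kl-kr)); print('green',g.round(4),e3,'redbar',r.round(4),e4)
y=(kl-kr);y[2]=0;y/=np.linalg.norm(y);x=np.array([y[1],-y[0],0])
print('yaw',np.degrees(np.arctan2(x[1],x[0])), 'green in key frame', (g-kr)@x,(g-kr)@y)
o=(kl+kr)/2+.059*x; o[2]=0; print('origin',o)
# coarse pre-pose: mid-tips above
T=o-.080*x-.060*y; T[2]=.17
st=readout.observe(); print('T',T,'tool shift mm',(st['tool_rot'].T@(T-st['position'])*1000).round(1))
E
```

```text
[0.5048 0.023  0.0384] 0.0022803661654445004 [ 0.5002 -0.1516  0.0385] 0.0027756670702149128 0.17460672386990542
green [ 0.5579 -0.1019  0.0761] 0.004162270653054096 redbar [ 0.5602 -0.0159  0.0764] 0.00435467009341088
yaw -1.484515001854515 green in key frame 0.056304954189432634 0.05117268786017237
origin [ 0.56148208 -0.06583704  0.        ]
T [ 0.47995452 -0.12374436  0.17      ] tool shift mm [-495.6 -559.4   78.4]
```

Request:
arm_command(rows="0.5 -25 -28 0 0 0 0;0.5 -25 -28 0 0 0 0;0.5 -25 -28 0 0 0 0;0.5 -25 -28 0 0 0 0;0.5 -25 -28 0 0 0 0", squeeze=60)

```text
time_s: 0.57
position: [0.2164, 0.3685, 0.2481]
tool_rot: [[-0.973, 0.23, -0.0], [0.23, 0.973, -0.0], [0.0, -0.0, -1.0]]
ft_force: [1.3, -0.1, -0.1]
grip_width: 0.0428
```

Request:
arm_command(rows="0.5 -25 -28 0 0 0 0;0.5 -25 -28 0 0 0 0;0.5 -25 -28 0 0 0 0;0.5 -25 -28 0 0 0 0;0.5 -25 -28 0 0 0 0")

```text
time_s: 0.98
position: [0.3058, 0.2034, 0.2484]
tool_rot: [[-0.973, 0.23, 0.0], [0.23, 0.973, 0.0], [-0.0, 0.0, -1.0]]
ft_force: [0.7, 0.4, 0.8]
grip_width: 0.0426
```

Request:
arm_command(rows="0.5 -25 -28 0 0 0 0;0.5 -25 -28 0 0 0 0;0.5 -25 -28 0 0 0 0;0.5 -25 -28 0 0 0 0;0.5 -25 -28 0 0 0 0")

```text
time_s: 1.4
position: [0.3952, 0.0381, 0.2484]
tool_rot: [[-0.973, 0.231, 0.0], [0.231, 0.973, 0.0], [-0.0, 0.0, -1.0]]
ft_force: [0.8, 0.1, 0.1]
grip_width: 0.0427
```

Request:
arm_command(rows="0.5 -25 -28 0 0 0 0;0.5 -25 -28 0 0 0 0;0.5 -25 -28 0 0 0 0;0.5 -15 -20 0 0 0 0;0.5 0 0 0 0 0 0")

```text
time_s: 1.82
position: [0.46, -0.0859, 0.2477]
tool_rot: [[-0.972, 0.234, -0.0], [0.234, 0.972, -0.001], [0.0, -0.001, -1.0]]
ft_force: [-0.8, 0.1, -1.3]
grip_width: 0.0424
```

```bash
python3 - <<'E'
from h import *
M=eyes.camera_model("wrist"); im=eyes.get_image("wrist"); st=readout.observe()
cv2.imwrite("pics/w1.png",im[:,:,::-1])
print(st['position'],M['view'][:3].round(4).tolist() if hasattr(M['view'],'shape') else M['view'])
for b in blobs(im,'r',(0,0,512,384),30): print(b, onplane(M,b[0],.045).round(4))
for b in blobs(im,'g',(0,0,512,384),30): print('g',b, onplane(M,b[0],.078).round(4))
E
```

```text
[ 0.45891869 -0.08379044  0.24766724] [[0.2341, 0.9722, -0.001, -0.0244], [-0.9275, 0.223, -0.3001, 0.4832], [-0.2916, 0.0712, 0.9539, -0.2385]]
([9.87, 185.42], [0, 167, 28, 41, 553]) [ 0.4004 -0.4     0.045 ]
([349.18, 185.54], [338, 173, 23, 26, 447]) [0.5022 0.0224 0.045 ]
([219.8, 211.34], [208, 200, 24, 24, 368]) [ 0.4975 -0.1484  0.045 ]
([334.62, 242.59], [330, 234, 10, 18, 118]) [ 0.5785 -0.0081  0.045 ]
([11.03, 352.43], [1, 334, 26, 34, 488]) [ 0.6515 -0.5387  0.045 ]
g ([277.6, 253.28], [273, 245, 10, 18, 116]) [ 0.557  -0.0856  0.078 ]
g ([262.23, 255.94], [258, 247, 10, 19, 113]) [ 0.5562 -0.1051  0.078 ]
g ([269.95, 254.61], [266, 246, 9, 18, 114]) [ 0.5566 -0.0953  0.078 ]
g ([254.7, 257.48], [250, 249, 10, 18, 115]) [ 0.5561 -0.1148  0.078 ]
```

View pics/w1.png

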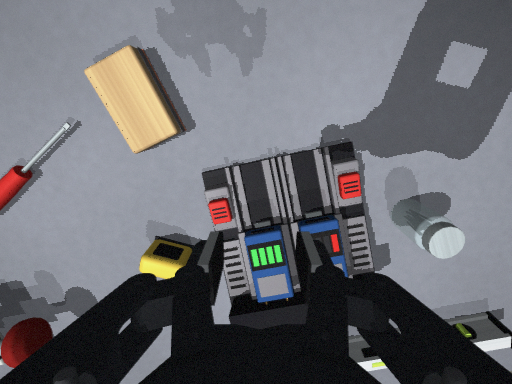

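Request:
arm_command(rows="0.5 0 0 0 0 -7 0;0.5 0 0 0 0 -7 0;0.5 0 0 0 0 0 0")

```text
time_s: 2.12
position: [0.4559, -0.08, 0.2477]
tool_rot: [[-0.944, 0.23, 0.238], [0.223, 0.973, -0.056], [-0.244, 0.001, -0.97]]
ft_force: [-0.3, 0.8, -0.1]
grip_width: 0.0426
```

```bash
cat > g.py <<'E'
from h import *
import sys
st=readout.observe(); R=st['tool_rot']; kr=np.array([.4985,-.1495,.045])
X=np.array([1,-.026,0]);Y=np.array([.026,1,0])
mid=kr+.009*X+.027*Y; mid[2]=.0405
L=.0155; pre=float(sys.argv[1])
T=mid-(L+pre)*R[:,2]
print(st['time_s'],st['position'].round(4),R.round(3).tolist(),st['grip_width'],st['ft_force'].round(2))
print('target',T.round(4),'shift mm',(R.T@(T-st['position'])*1000).round(1))
E
python3 g.py 0.06
```

```text
2.1167 [ 0.4559 -0.08    0.2477] [[-0.944, 0.23, 0.238], [0.223, 0.973, -0.056], [-0.244, 0.001, -0.97]] 0.04257349207518575 [-0.28  0.79 -0.14]
target [ 0.4902 -0.1185  0.1137] shift mm [ -8.3 -29.7 140.3]
```

Move to the pre-approach point, then look again.

Request:
arm_command(rows="0.5 -8 -30 0 0 0 0;0.5 0 0 35 0 0 0;0.5 0 0 35 0 0 0;0.5 0 0 35 0 0 0;0.5 0 0 0 0 0 0")

```text
time_s: 2.53
position: [0.4823, -0.1174, 0.1432]
tool_rot: [[-0.947, 0.23, 0.225], [0.225, 0.973, -0.05], [-0.23, 0.003, -0.973]]
ft_force: [-1.2, 0.1, -0.9]
grip_width: 0.0424
```

```bash
python3 g.py 0.0; python3 - <<'E'
from h import *
M=eyes.camera_model("wrist"); im=eyes.get_image("wrist"); s=eyes.get_image("side"); st=readout.observe()
for b in blobs(im,'r',(0,0,512,384),60): print(b, onplane(M,b[0],.045).round(4))
for b in blobs(im,'g',(0,0,512,384),60): print('g',b[0], onplane(M,b[0],.078).round(4))
p,R=st['position'],st['tool_rot']
for sy in(-.0285,.0285):
    print('tip px',proj(M,p+R@[0,sy,.0155]).round(0))
x=cv2.resize(s[110:215,200:320],(460,402),interpolation=cv2.INTER_CUBIC)
cv2.imwrite("pics/w2.png",np.hstack([cv2.resize(im[:,100:420],(335,402)),x])[:,:,::-1])
E
```

```text
2.5333 [ 0.4823 -0.1174  0.1432] [[-0.947, 0.23, 0.225], [0.225, 0.973, -0.05], [-0.23, 0.003, -0.973]] 0.04243928682365257 [-1.18  0.11 -0.85]
target [ 0.5047 -0.122   0.0556] shift mm [-2.1  0.4 90.5]
([425.48, 160.44], [407, 140, 39, 42, 1186]) [0.4993 0.0203 0.045 ]
([228.39, 195.55], [211, 178, 35, 37, 845]) [ 0.4942 -0.1477  0.045 ]
([398.13, 247.91], [393, 236, 11, 24, 223]) [0.5934 0.0012 0.045 ]
g [291.49, 263.89] [ 0.5561 -0.1051  0.078 ]
g [280.47, 265.48] [ 0.5557 -0.1149  0.078 ]
tip px [209. 256.]
tip px [307. 256.]
```

View pics/w2.png

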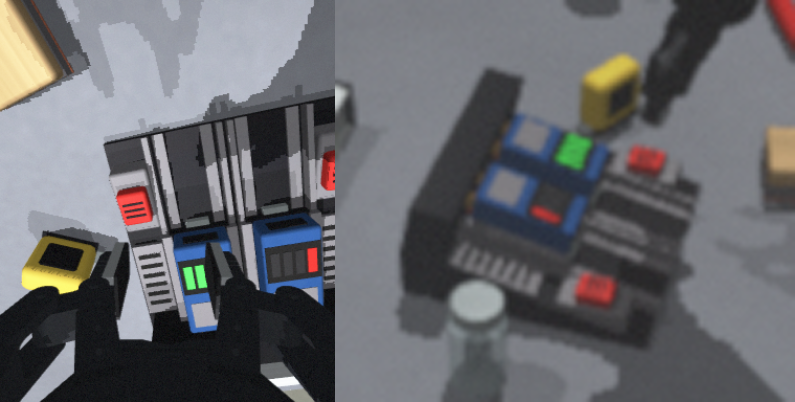

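```bash
python3 - <<'E'
from h import *
M=eyes.camera_model("wrist"); im=eyes.get_image("wrist")
ks=mask(im,'r')[170:220,205:250]; c=cv2.findContours(ks,0,2)[0]; c=max(c,key=cv2.contourArea); b=cv2.boxPoints(cv2.minAreaRect(c))+[205,170]
for q in b: print('key corner',q.round(1),onplane(M,q,.045).round(4))
hsv=cv2.cvtColor(im,cv2.COLOR_RGB2HSV); m=((hsv[...,0]>100)&(hsv[...,0]<125)&(hsv[...,1]>130)&(hsv[...,2]>50))
for u in (272,280,288,296): 
    v=np.where(m[190:300,u])[0]+190; print('blue top',u,v.min(), onplane(M,(u,v.min()),.071).round(4),onplane(M,(u,v.min()),.03).round(4))
y=((hsv[...,0]>20)&(hsv[...,0]<33)&(hsv[...,1]>150)).astype(np.uint8); y[:,230:]=0; y[:200]=0
u,v=np.where(y.T); print('tape right px',u.max(), onplane(M,(u.max(),int(np.median(v))),.06).round(3), onplane(M,(u[v==v.min()].mean(),v.min()),.06).round(3))
E
```

```text
key corner [211.  177.6] [ 0.4783 -0.16    0.045 ]
key corner [238.7 170.1] [ 0.4768 -0.1344  0.045 ]
key corner [247.9 204.1] [ 0.5128 -0.1355  0.045 ]
key corner [220.3 211.7] [ 0.5151 -0.1632  0.045 ]
blue top 272 217 [ 0.5134 -0.1138  0.071 ] [ 0.5436 -0.1184  0.03  ]
blue top 280 216 [ 0.514  -0.1071  0.071 ] [ 0.5442 -0.1101  0.03  ]
blue top 288 215 [ 0.5145 -0.1004  0.071 ] [ 0.5448 -0.1019  0.03  ]
blue top 296 213 [ 0.514  -0.0935  0.071 ] [ 0.5442 -0.0935  0.03  ]
tape right px 192 [ 0.539 -0.197  0.06 ] [ 0.499 -0.224  0.06 ]
```

Request:
arm_command(rows="0.5 -2 1 20 0 0 0;0.5 0 0 20 0 0 0;0.5 0 0 20 0 0 0;0.5 0 0 10 0 0 0;0.5 0 0 0 0 0 0")

```text
time_s: 3.1
position: [0.5026, -0.1221, 0.0811]
tool_rot: [[-0.944, 0.23, 0.235], [0.224, 0.973, -0.055], [-0.241, 0.0, -0.97]]
ft_force: [-0.1, -0.3, 0.3]
grip_width: 0.0423
```

```bash
python3 g.py 0.0; python3 - <<'E'
from h import *
im=eyes.get_image("wrist"); s=eyes.get_image("side")
x=cv2.resize(s[110:215,200:320],(460,402),interpolation=cv2.INTER_CUBIC)
cv2.imwrite("pics/w3.png",np.hstack([cv2.resize(im[:,100:420],(335,402)),x])[:,:,::-1])
E
```

```text
3.1 [ 0.5026 -0.1221  0.0811] [[-0.944, 0.23, 0.235], [0.224, 0.973, -0.055], [-0.241, 0.0, -0.97]] 0.04234420312507673 [-0.15 -0.31  0.3 ]
target [ 0.5046 -0.1219  0.0555] shift mm [ 4.4  0.6 25.2]
```

View pics/w3.png

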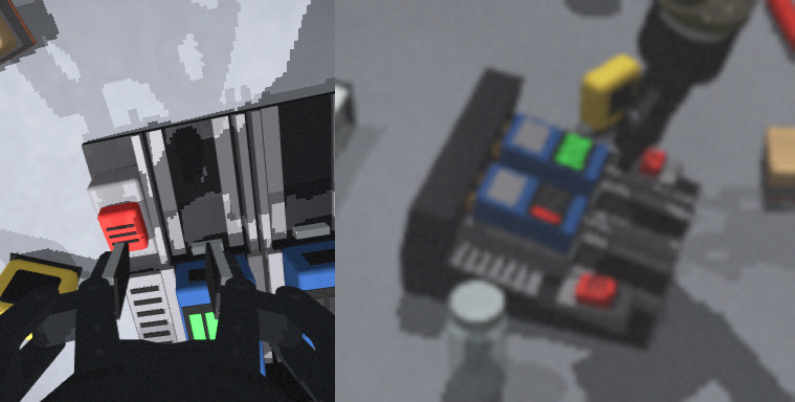

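Request:
arm_command(rows="0.5 4 0.5 0 0 0 0;0.5 0 0 6 0 0 0;0.5 0 0 5 0 0 0;0.5 0 0 0 0 0 0;0.5 0 0 0 0 0 0")

```text
time_s: 3.62
position: [0.5013, -0.1214, 0.0691]
tool_rot: [[-0.944, 0.231, 0.235], [0.224, 0.973, -0.056], [-0.241, 0.0, -0.97]]
ft_force: [-0.2, 0.5, -0.2]
grip_width: 0.0423
```

```bash
python3 g.py 0.0; python3 - <<'E'
from h import *
im=eyes.get_image("wrist")
M=eyes.camera_model("wrist"); st=readout.observe(); p,R=st['position'],st['tool_rot']
o=im[:, :, ::-1].copy()
for sy in(-.0355,-.0213,.0213,.0355):
  for sx in (-.011,.011):
    u=proj(M,p+R@[sx,sy,.0155]); cv2.circle(o,tuple(int(a) for a in u),1,(255,0,255),-1)
cv2.imwrite("pics/w4.png",cv2.resize(o[150:330,150:390],(800,600),interpolation=cv2.INTER_CUBIC))
E
```

```text
3.6167 [ 0.5013 -0.1214  0.0691] [[-0.944, 0.231, 0.235], [0.224, 0.973, -0.056], [-0.241, 0.0, -0.97]] 0.04231598329294314 [-0.2   0.46 -0.23]
target [ 0.5046 -0.1219  0.0555] shift mm [ 0.1  0.3 14. ]
```

View pics/w4.png

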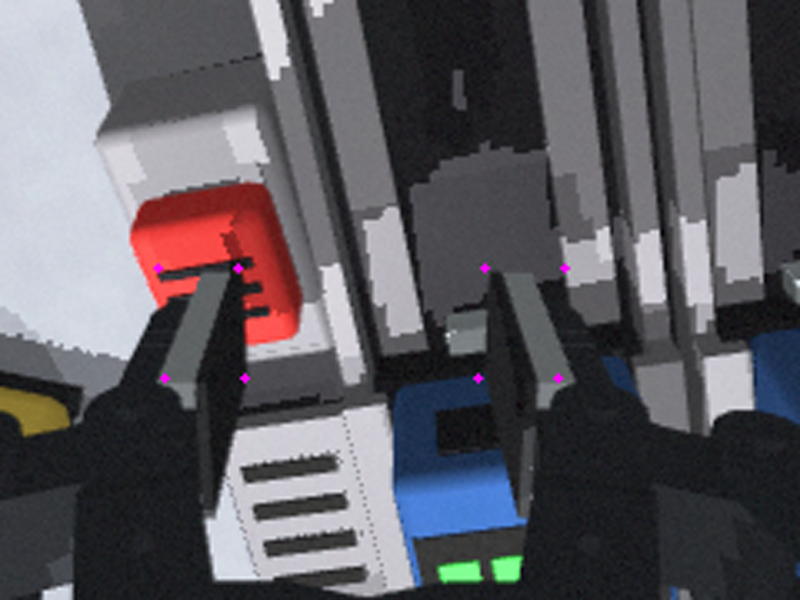

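Request:
arm_command(rows="0.5 0 0 3 0 0 0;0.5 0 0 3 0 0 0;0.5 0 0 0 0 0 0")

```text
time_s: 3.92
position: [0.5027, -0.1217, 0.0629]
tool_rot: [[-0.944, 0.231, 0.235], [0.224, 0.973, -0.055], [-0.241, 0.0, -0.97]]
ft_force: [0.9, 0.3, 0.4]
grip_width: 0.0427
```

Request:
arm_command(rows="0.5 0 0 2 0 0 0;0.5 0 0 1 0 0 0;0.5 0 0 0 0 0 0")

```text
time_s: 4.17
position: [0.5035, -0.122, 0.0605]
tool_rot: [[-0.944, 0.231, 0.235], [0.224, 0.973, -0.056], [-0.242, 0.0, -0.97]]
ft_force: [-0.9, 1.0, 1.1]
grip_width: 0.0428
```

Request:
arm_command(rows="0.5 0 0 2 0 0 0;0.5 0 0 0 0 0 0")

```text
time_s: 4.33
position: [0.5039, -0.122, 0.0585]
tool_rot: [[-0.944, 0.231, 0.235], [0.224, 0.973, -0.056], [-0.242, 0.0, -0.97]]
ft_force: [-1.2, 0.6, 3.4]
grip_width: 0.0428
```

Request:
arm_command(rows="0.5 0 0 2 0 0 0;0.5 0 0 0 0 0 0")

```text
time_s: 4.5
position: [0.5041, -0.122, 0.0563]
tool_rot: [[-0.944, 0.23, 0.234], [0.224, 0.973, -0.055], [-0.241, 0.0, -0.971]]
ft_force: [-2.2, 1.7, 2.1]
grip_width: 0.0426
```

Request:
arm_command(rows="0.5 0 0 1.5 0 0 0;0.5 0 0 0 0 0 0")

```text
time_s: 4.67
position: [0.5044, -0.122, 0.055]
tool_rot: [[-0.944, 0.23, 0.234], [0.224, 0.973, -0.055], [-0.241, 0.0, -0.971]]
ft_force: [-4.0, 1.6, 4.0]
grip_width: 0.0428
```

Request:
arm_command(rows="0.5 0 0 1.5 0 0 0;0.5 0 0 0 0 0 0;0.5 0 0 0 0 0 0")

```text
time_s: 4.92
position: [0.5047, -0.1221, 0.0536]
tool_rot: [[-0.944, 0.23, 0.234], [0.224, 0.973, -0.055], [-0.241, 0.0, -0.971]]
ft_force: [-3.3, 1.8, 3.9]
grip_width: 0.0425
```

```bash
python3 - <<'E'
from h import *
M=eyes.camera_model("wrist"); im=eyes.get_image("wrist"); s=eyes.get_image("side")
print(readout.observe()['ft_force'])
for b in blobs(im,'g',(0,0,512,384),40): print('g',b[0], onplane(M,b[0],.078).round(4))
for n in("side","scene"):
    i=eyes.get_image(n); print(n,blobs(i,'g',(165,130,305,205),10))
cv2.imwrite("pics/w5.png",np.hstack([cv2.resize(im[150:330,150:390],(460,345),interpolation=cv2.INTER_CUBIC),cv2.resize(s[120:200,220:298],(336,345),interpolation=cv2.INTER_CUBIC)])[:,:,::-1])
E
```

```text
[-3.03086562  2.46519076  4.0418322 ]
g [349.37, 338.19] [ 0.5448 -0.0833  0.078 ]
side [([264.83, 150.24], [261, 146, 9, 9, 59])]
scene [([195.94, 183.62], [189, 181, 15, 6, 72])]
```

View pics/w5.png

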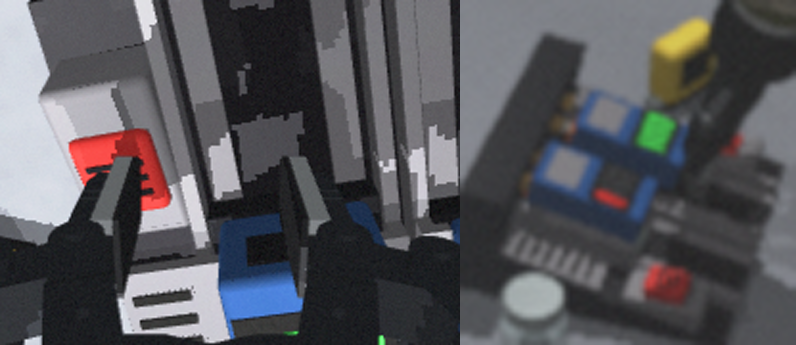

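Request:
arm_command(rows="0.5 0.2 0 0.8 0 0 0;0.5 0 0 0 0 0 0;0.5 0 0 0 0 0 0;0.5 0 0 0 0 0 0")

```text
time_s: 5.45
position: [0.5049, -0.1222, 0.0532]
tool_rot: [[-0.944, 0.23, 0.235], [0.224, 0.973, -0.056], [-0.242, 0.0, -0.97]]
ft_force: [-6.1, 3.2, 8.7]
grip_width: 0.0427
```

```bash
python3 - <<'E'
from h import *
P=[]
for k in range(2):
    S,D=eyes.camera_model("scene"),eyes.camera_model("side")
    a=blobs(eyes.get_image("scene"),'g',(165,130,305,205),10)[0][0]; b=blobs(eyes.get_image("side"),'g',(165,130,305,205),10)[0][0]
    p,e=tri(S,a,D,b); st=readout.observe(); print(st['time_s'],a,b,p.round(4),st['position'].round(4),st['ft_force'].round(2))
i=eyes.get_image("side"); print(blobs(i,'r',(210,120,305,205),3)); print(blobs(eyes.get_image("scene"),'r',(165,165,260,240),3))
E
```

```text
5.55 [196.12, 183.58] [264.88, 150.09] [ 0.5471 -0.1015  0.0744] [ 0.5049 -0.1222  0.0532] [-6.11  2.72  9.61]
5.65 [196.01, 183.6] [264.78, 150.21] [ 0.5472 -0.1016  0.0741] [ 0.5049 -0.1222  0.0532] [-6.18  3.31  8.13]
[([254.67, 165.73], [252, 164, 7, 4, 15]), ([267.38, 185.31], [263, 182, 10, 7, 45])]
[([232.8, 177.29], [229, 174, 9, 8, 51]), ([223.88, 181.75], [222, 180, 5, 5, 16]), ([179.72, 186.4], [177, 184, 7, 5, 25])]
```

The pack is 11 mm out and still. The key is at its stop, because the force rose to about 9 N. The other pack and key haven't moved, so I'm handing in.

```bash
python3 -c "
from rig import env,readout
print(readout.observe()['ft_force']); print(env.close_job())"
```

```text
[-6.07868165  2.65921715  8.42058122]
the job is handed in; nothing more can be done
None
```

I pressed the right bay's release key with one fingertip, and the four-green-bar pack popped loose and came to rest against the other finger. I handed the job in with both fingers still holding; no verdict was reported.

- **Charged pack:** the green bars moved about 11 mm out and 2 mm down, as expected on the ramp. Two readings 0.1 s apart showed it still.
- **Key:** it went down about 7 to 8 mm. The upward force rose from 4 to about 8–9 N on the last small step, so it is at or near its stop.
- **Bearing force:** the wrist showed about 6 N towards the robot. Only one wrist force is measured, so I could not separate the pack's push from sideways load on the key. The ejector should supply about 4 N of it.
- **Other pack and key:** the red bar and the left key were unchanged in both outside views, to within a pixel.
- **Things around:** I did not measure them at the end, but the arm met nothing else on the way.

No check failed. The only disagreement was in position: the first estimate of the key's x and y differed from the close-up one by 2 to 3 mm, so I used the close-up value.

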